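# Route the pump test stand to its gauge and open the supply

## Robot

A 6-joint arm with a two-finger parallel gripper is mounted at the origin on the work surface. World frame = base frame: x ahead of the robot, y to its left, z up, the work surface at z = 0. Lengths are in m, angles in rad, forces in N, time in s.
With the tool pointing down it reaches from about 0.275 to 0.825 m from the base axis. Payload 4.9 kg.
Tool frame: the origin (TCP) lies at the very end of the fingers, on their centre line; the grasp point (between the pads) lies 19 mm behind it (robot.pinch_z is the distance from the TCP to the grasp point, in m); z points along the fingers, y is the line along which they close (so a half turn about z gives the same grasp; the last joint's range is limited). The gripper opens to 85 mm and grips with 20 to 120 N. Pads are 22 mm wide; open, the fingers measure 114 mm over their backs; the gripper's body (76 mm by 85 mm) begins 54 mm behind the grasp point. The pads swing forward as they close: fully open they stand 13 mm farther back than shut.
Start: joints at [1.162, 0.326, -0.193, 1.052, 0, 1.437], TCP at [0.149, 0.529, 0.231] pointing down, gripper open.
Joint ranges: [-2.65, 2.65], [-0.97, 1.79], [-1.3, 1.35], [-1.93, 2.1], [-1.47, 1.37], [-3.14, 3.14]. Speed limits (rad/s): [2.57, 2.57, 3.14, 3.14, 3.14, 3.14].

## Interface

Orientations are given as a unit quaternion [w, x, y, z].
In Python, from station import robot, read_camera, camera_model, workorder gives the robot as it stands.
- The arm moves only by the tool apply_moves, never from a script. Its argument "motion" is a list of rows, each an object with "linear": the shift along the world's x, y, z each as a share of 20 cm, from -1 to 1, a list of three; "dr": the turn, a rotation vector about the world's x, y, z each as a share of 360 degrees, from -1 to 1, a list of three; "claw": the closure, from 0 (fully open) to 1 (shut). In form: [{"linear": [dx, dy, dz], "dr": [ax, ay, az], "claw": claw}, ...]. A call has 1 to 5 rows; each row shifts and turns the commanded pose from where the row before left it; what a row does not reach is not made up. A row lasts 1/10 s, in which the tool goes at most 50 mm and 8.59 degrees, less where a joint would pass 70% of its speed; a pose out of reach is approached as far as the arm can. A call with a number of a shift or a turn outside -1 to 1 is refused whole. A call with a gripper value outside its range is refused whole. The fingers move at their own pace and stop on an object; "force" is the grip in N (left out, the last holds). Time passes only in rows, so rows that do not move let the fingers close. It gives the time, the measured TCP pose, the force, the opening and the grip force at its end, in the units of the state.
- robot.sense(): the state, without advancing time (a new reading comes with each control period).
- read_camera(name): name is "scene" or "top" or "wrist"; returns (picture, depth): 480x640x3 uint8, blue, green, red; 480x640 float32, m along the optical axis (not along the pixel's ray), 0 where there is no reading.
- camera_model(name): a dict with "fx", "fy", "cx", "cy" (pixels), "R" (3x3) and "t" (3): a world point X has camera coordinates R X + t; the wrist camera has in their place "tool_from_camera" (4x4, takes a point from camera to tool coordinates, whose origin is the TCP and whose axes are the flange's). Camera axes: x right, y down, z forward; pixel columns grow to the right and rows downward; lengths in m; the calibration is good to about 2 mm. A picture is of the moment at which its call begins: read the wrist's pose just before it. camera_model takes no time and is no camera call.
- workorder.hand_in(): hands the job in; it is judged then, once.
The state is a dict: "clock": time; "q": joint angles; "dq": joint speeds; "joint_efforts": joint torques, N m; "position": TCP position; "ee_rot": TCP orientation; "contact_force": force on the tool from outside, world axes, zero at the start; "ft_torque": the same for the moment, N m; "opening": finger opening in m; "gripper_force": force on a finger pad.
Only numpy, scipy, OpenCV 4.12 (cv2) and the standard library are available. Lean on these libraries where they do the work, as an engineer would, in place of code of your own. Each camera call takes 0.05 s, during which the arm holds its last target. There are 200 camera calls.

## Task

On the pump test stand, point the selector arm straight at the port that carries the round pressure gauge, by pushing gently on the side of the arm with one fingertip. Only then, and just as gently, push the long supply lever with a fingertip until it is fully open, in line with its pipe. Do not pinch or force either handle, and leave the loose parts and tools lying around where they are.

Things in the scene. Friction and masses are not known exactly. Their poses are not given: they have to be found in the camera images.
- stand: Test stand: blue steel plate 270 x 460 x 10 mm fixed on the bench. Origin on the bench surface; x away from the robot at yaw 0, y left; plate spans x -135..135, y -210..250 mm. Vertical axes: selector at (-50,100), supply valve at (-50,-110). Three brass ports, tops 45 mm high, at (43,-17), (100,100), (43,217). Pipes and valve bodies lie under 57 mm, except the spindles under the handles.
- selector (a joint): Angle of the selector arm about its vertical axis: 0 along stand x, positive counter-clockwise seen from above; stops at -1.4 and +1.4. The ports lie at -0.9, 0 and 0.9 rad, 150 mm from the axis. Starts at 0.3 to 0.6, between the middle and left ports. Stays where it is left; takes about 2.7 N pushed 75 mm from the axis.
- selector_hub (a point): Point on the selector axis at the arm's top face, 88 mm above the bench; frame turns with the arm, x towards its pointed end. The arm is a level steel bar, 14 mm wide, 74 to 88 mm above the bench, with a 20 mm stub tail and a round hub of 17 mm radius. Beside the bar, 35 to 95 mm from the axis, a shut gripper has free room down to 60 mm above the bench.
- selector_tip (a point): The pointed end of the selector arm, on its top face, 99 mm from the axis.
- gauge_center (a point): Centre of the top of the round pressure gauge: a disc 48 mm across and 18 mm thick, steel with a white dial facing up and a black needle, top 81 mm above the bench, standing on one of the three ports (which one varies).
- plug: A brass hexagon plug, 34 mm across, closing another port; its origin is the centre of its underside, 45 mm above the bench; 26 mm tall.
- hose_tail: A slim ribbed brass hose tail, 26 mm across at its foot and 50 mm tall, on the remaining port; origin at the centre of its underside, 45 mm above the bench.
- supply (a joint): Angle of the supply lever: about 0 (0 to 0.15) shut, lever along stand x, across the pipe; grows as the lever turns clockwise seen from above towards stand -y; in line with the pipe at 1.57, hard stop at 1.65. Stays where it is left; takes about 2.8 N pushed 90 mm from its axis.
- supply_pivot (a point): Point on the supply lever's vertical axis at the lever's top face, 88 mm above the bench; x of its frame points along the lever to its free end. The lever is a level steel bar 14 mm wide and 14 mm high (74 to 88 mm above the bench) with a black 45 mm sleeve (15 mm square) towards its end.
- supply_tip (a point): Free end of the supply lever, on its top face, 120 mm from the axis.
- cap_nut: Loose brass cap nut, 28 mm across, 24 mm tall, on the plate near the robot's edge. Origin under its centre. Leave alone.
- collar: Loose brass ring, 28 mm across, 18 mm tall, on the plate between the ports. Leave alone.
- wrench: Loose steel wrench lying on the bench beside the left edge of the plate. Leave alone.
- screwdriver: Loose screwdriver lying on the bench beyond the stand. Leave alone.
- jar: Loose white jar with black lid, 64 mm across, 70 mm tall, on the bench right of the supply valve. Leave alone.
- flask: Loose white bottle, 60 mm across, 160 mm tall, on the bench left of the stand. Leave alone.
- parts_cup: Loose steel cup, 70 mm across, 45 mm tall, on the bench beyond the stand. Leave alone.

How it is judged:
On the way, in this order (a step that is already met when the one before it is completed fails the run):
1. the selector arm points at the gauge, supply still shut (y of gauge_center in the frame of selector_hub between -0.02 and 0.02 m and x of gauge_center in the frame of selector_hub above 0.1 m and value of joint supply below 0.4 rad), for 0.2 s.
2. the supply lever is fully open, selector still at the gauge (y of gauge_center in the frame of selector_hub between -0.02 and 0.02 m and x of gauge_center in the frame of selector_hub above 0.1 m and value of joint supply above 1.45 rad), for 0.2 s.
At the end, for the whole second after the job is handed in: The line of the selector arm passes within 20 mm of the gauge's centre (about 7.5 degrees), the supply lever is open beyond 1.45 rad (83 degrees; the stop is at 1.65), both handles are at rest (all of step 2 and velocity of joint selector between -0.05 and 0.05 rad/s and velocity of joint supply between -0.05 and 0.05 rad/s); the robot touches nothing.
It fails at once if the supply is opened (beyond 0.4 rad) while the selector is not at the gauge (value of joint supply above 0.4 rad and not (y of gauge_center in the frame of selector_hub between -0.02 and 0.02 m and x of gauge_center in the frame of selector_hub above 0.1 m)).
It fails at once if a handle is pinched or forced (more than 36 N from the fingers) (contact force between the fingers and selector above 36 N or contact force between the fingers and supply above 36 N).
It fails at once if a loose part or tool is lifted or moved more than 30 mm (distance of any of cap_nut, collar, wrench, screwdriver, jar, flask, parts_cup from where it was at the start of the episode above 0.03 m).
It fails at once if a jar, bottle or cup is tipped (angle between any of jar, flask, parts_cup's own z axis and vertical above 0.35 rad).
It also fails if it takes over 54 s, if anything falls off the work surface, if the arm or the gripper's body presses on something with over 40 N, if the wrist force passes 120 N, or if a joint passes its speed limit or range.

## Working session

There is one attempt and no reset: what is moved stays moved. The work goes in short steps, Python scripts to look and compute and a tool call to move; the robot and the scene stay as the last step left them, time stands still between calls to the robot, and variables do not carry over. Pictures are saved under pics/ and viewed, at most 10 in all, crops included, and the job is handed in when it is done.

Besides the shell and the picture viewer there is one more tool, called after "Request:" by a JSON object that holds its "op" and its "data". apply_moves: Moves the arm, as the interface text tells. Shift numbers are shares of 20 cm and turn numbers shares of 360 degrees, none past 1 either way. Its arguments: {"type":"object","properties":{"motion":{"type":"array"},"force":{"type":"number"}},"required":["motion"]}

```bash
mkdir -p pics
python3 - <<'E'
from station import robot, read_camera, camera_model, workorder
import cv2,numpy as np
for n in ("top","scene"):
    p,d=read_camera(n); cv2.imwrite(f"pics/{n}1.png",p); np.save(f"pics/{n}_d.npy",d)
    m=camera_model(n); print(n,{k:np.round(v,4).tolist() for k,v in m.items()})
s=robot.sense(); print(s)
E
```

```text
top {'fx': 607.7961, 'fy': 607.7961, 'cx': 307.8426, 'cy': 237.6454, 'R': [[0.0236, -0.9997, -0.0044], [-0.986, -0.0225, -0.165], [0.1649, 0.0082, -0.9863]], 't': [0.0631, 0.5595, 1.3017]}
scene {'fx': 535.4624, 'fy': 535.4624, 'cx': 321.7852, 'cy': 233.5603, 'R': [[-0.8786, 0.4775, -0.003], [0.2901, 0.5287, -0.7977], [-0.3793, -0.7018, -0.603]], 't': [0.4631, -0.1322, 1.513]}
{'clock': 0.1, 'q': array([ 1.16179958e+00,  3.26866523e-01, -1.93484308e-01,  1.05203163e+00,
        1.54943425e-05,  1.43658048e+00]), 'dq': array([ 0.00039658, -0.00111211,  0.0035167 ,  0.00032261,  0.00074246,
        0.00050235]), 'joint_efforts': array([ 3.95361412e-04, -4.44237828e+01,  2.63038945e+01,  7.89157843e-03,
       -1.79250546e-04,  3.03888967e-06]), 'position': array([0.14901357, 0.52887472, 0.23058176]), 'ee_rot': array([-2.20226751e-04,  1.36958588e-01,  9.90576456e-01, -7.61916469e-04]), 'contact_force': array([ 0.39833623, -0.74055199,  0.31311629]), 'ft_torque': array([-0.02379361, -0.00765834,  0.00225295]), 'gripper_force': 0.0, 'opening': 0.08536004299294553}
```

View pics/top1.png

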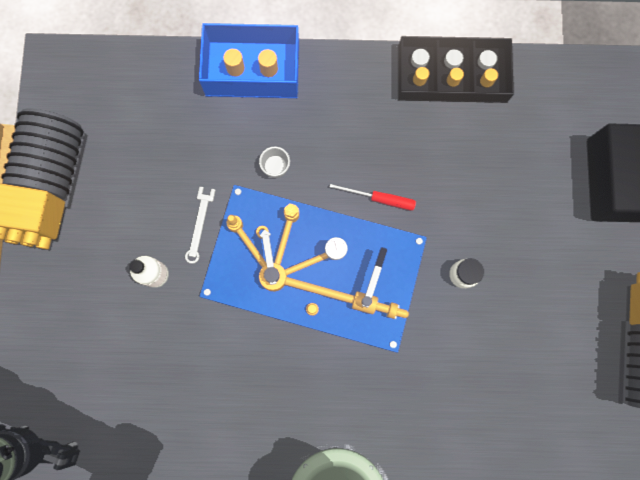

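The top view shows the gauge (white disc) at about (336,248), which is the right-hand port. The selector hub is at about (272,275) with its tip near (265,232), and the supply lever runs from (367,300) to (383,250).

```bash
cat > h.py <<'E'
import cv2,numpy as np
from station import camera_model
def ray(n,uv,z):
    m=camera_model(n);R=np.array(m["R"]);t=np.array(m["t"])
    c=-R.T@t; d=R.T@np.array([(uv[0]-m["cx"])/m["fx"],(uv[1]-m["cy"])/m["fy"],1]); return c+d*(z-c[2])/d[2]
def proj(n,X):
    m=camera_model(n);x=np.array(m["R"])@X+np.array(m["t"]); return np.array([m["cx"]+m["fx"]*x[0]/x[2],m["cy"]+m["fy"]*x[1]/x[2]])
E
python3 - <<'E'
from h import *
p=cv2.imread("pics/top1.png"); roi=np.zeros(p.shape[:2],np.uint8); roi[170:370,180:440]=1
hsv=cv2.cvtColor(p,cv2.COLOR_BGR2HSV)
b=cv2.inRange(hsv,(100,120,60),(125,255,255))*roi
c=cv2.convexHull(max(cv2.findContours(b,0,2)[0],key=cv2.contourArea))
W=np.array([ray("top",q[0],.010)[:2] for q in c]).astype(np.float32)
r=cv2.minAreaRect(W*1000); print("plate",r)
box=cv2.boxPoints(r)/1000
print(box.round(4))
# axis x = short side (270), pointing away from robot
e=box[1]-box[0]; f=box[2]-box[1]
x=e if np.linalg.norm(e)<np.linalg.norm(f) else f
x=x/np.linalg.norm(x); x*=np.sign(x[0]); y=np.array([-x[1],x[0]])
ctr=np.array(r[0])/1000; O=ctr-0.020*y
print("yaw",np.arctan2(x[1],x[0]),"O",O)
S=lambda a,b:O+a*x+b*y
for n,a,bb,z in (("sel",-.05,.1,.088),("sup",-.05,-.11,.088),("pR",.043,-.017,.081),("pM",.1,.1,.045),("pL",.043,.217,.045)):
    w=S(a,bb); print(n,w.round(4),proj("top",[*w,z]).round(1))
w=cv2.inRange(hsv,(0,0,150),(180,60,255))*roi
for k in cv2.findContours(w,0,2)[0]:
    A=cv2.contourArea(k)
    if A>60:
        (u,v),(ww,hh),an=cv2.minAreaRect(k); print("white",A,u,v,ww,hh,an,"z.081",ray("top",(u,v),.081).round(4),"z.088",ray("top",(u,v),.088).round(4))
o=cv2.resize(p[190:350,190:440],None,fx=3,fy=3,interpolation=2); cv2.imwrite("pics/crop1.png",o)
E
```

```text
plate ((498.66302490234375, 62.420654296875), (458.7543640136719, 269.4097595214844), 75.7832260131836)
[[ 0.3118 -0.1268]
 [ 0.5729 -0.193 ]
 [ 0.6856  0.2517]
 [ 0.4244  0.3179]]
yaw -0.2481296 O [0.4937512  0.04303318]
sel [0.4698 0.1523] [271.  274.4]
sup [ 0.4183 -0.0513] [366.5 301. ]
pR [0.5313 0.016 ] [335.4 247.8]
pM [0.6152 0.1154] [290.9 212.1]
pL [0.5887 0.2428] [233.5 222.5]
white 252.5 371.50921630859375 286.3027648925781 8.045741081237793 42.62327194213867 16.699243545532227 z.081 [ 0.4501 -0.0623  0.081 ] z.088 [ 0.4495 -0.0617  0.088 ]
white 369.0 335.70001220703125 247.90000915527344 21.913463592529297 21.913463592529297 63.43495178222656 z.081 [0.5311 0.0153 0.081 ] z.088 [0.5301 0.0155 0.088 ]
white 231.5 267.10711669921875 249.5771942138672 39.644290924072266 10.698088645935059 80.78897094726562 z.081 [0.5241 0.1629 0.081 ] z.088 [0.5231 0.1624 0.088 ]
white 668.5 198.77645874023438 225.00588989257812 16.920578002929688 77.98650360107422 12.528807640075684 z.081 [0.5746 0.3131 0.081 ] z.088 [0.5733 0.3118 0.088 ]
white 82.5 350.46185302734375 189.6688232421875 42.415958404541016 3.36684513092041 12.72435474395752 z.081 [ 0.6608 -0.015   0.081 ] z.088 [ 0.659  -0.0145  0.088 ]
white 98.5 274.0 173.0 6.0 24.0 90.0 z.081 [0.6947 0.1537 0.081 ] z.088 [0.6927 0.1532 0.088 ]
```

View pics/crop1.png

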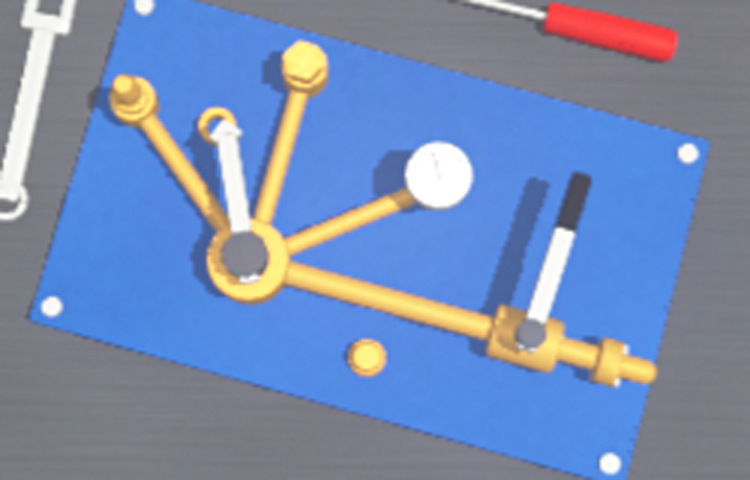

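The numbers agree: 269x459 plate, gauge on the right port, selector at about 0.435 rad and supply at about 0.07. I'm moving over with the gripper shut, turning it so both fingertips lie along the bar.

Request:
{"op": "apply_moves", "data": {"motion": [{"linear": [0.128,-0.111,0],"dr": [0,0,0.0215],"claw": 1},{"linear": [0.128,-0.111,0],"dr": [0,0,0.0215],"claw": 1},{"linear": [0.128,-0.111,0],"dr": [0,0,0.0215],"claw": 1},{"linear": [0.128,-0.111,0],"dr": [0,0,0.0215],"claw": 1},{"linear": [0.128,-0.111,0],"dr": [0,0,0.0215],"claw": 1}], "force": 40}}

```text
clock: 0.6
position: [0.2779, 0.4172, 0.231]
ee_rot: [-0.0, -0.202, 0.979, -0.0]
contact_force: [0.9, 0.6, -0.2]
opening: 0.0122
gripper_force: 0.0
```

Request:
{"op": "apply_moves", "data": {"motion": [{"linear": [0.128,-0.111,0],"dr": [0,0,0.0215],"claw": 1},{"linear": [0.128,-0.111,0],"dr": [0,0,0.0215],"claw": 1},{"linear": [0.128,-0.111,0],"dr": [0,0,0.0215],"claw": 1},{"linear": [0.128,-0.111,0],"dr": [0,0,0.0215],"claw": 1},{"linear": [0.128,-0.111,0],"dr": [0,0,0.0215],"claw": 1}]}}

```text
clock: 1.1
position: [0.4059, 0.3062, 0.231]
ee_rot: [-0.0, -0.515, 0.857, 0.0]
contact_force: [1.3, -0.6, 0.5]
opening: -0.0002
gripper_force: 0.0
```

Request:
{"op": "apply_moves", "data": {"motion": [{"linear": [0.128,-0.111,0],"dr": [0,0,0.0215],"claw": 1},{"linear": [0.128,-0.111,0],"dr": [0,0,0.0215],"claw": 1},{"linear": [0.128,-0.111,0],"dr": [0,0,0.0215],"claw": 1},{"linear": [0.128,-0.111,0],"dr": [0,0,0.0215],"claw": 1},{"linear": [0.128,-0.111,0],"dr": [0,0,0.0215],"claw": 1}]}}

```text
clock: 1.6
position: [0.5339, 0.1952, 0.2309]
ee_rot: [0.0, 0.77, -0.638, -0.0]
contact_force: [0.3, 0.3, 0.3]
opening: 0.0002
gripper_force: 0.0
```

Request:
{"op": "apply_moves", "data": {"motion": [{"linear": [0,0.01,-0.2],"dr": [0,0,0],"claw": 1},{"linear": [0,0,-0.2],"dr": [0,0,0],"claw": 1},{"linear": [0,0,-0.2],"dr": [0,0,0],"claw": 1},{"linear": [0,0,-0.125],"dr": [0,0,0],"claw": 1},{"linear": [0,0,-0.1],"dr": [0,0,0],"claw": 1}]}}

```text
clock: 2.1
position: [0.5317, 0.1979, 0.0637]
ee_rot: [0.001, 0.768, -0.64, -0.001]
contact_force: [0.3, -0.5, -0.2]
opening: -0.0002
gripper_force: 0.0
```

Run:
```python
from station import robot, read_camera
import cv2
p,d=read_camera("scene"); cv2.imwrite("pics/s2.png",p[100:400,150:550])
s=robot.sense(); print(s["position"],s["contact_force"])
# commanded increments for arc push: centre at radius .07, offset 18 mm on +n side
import numpy as np
H=np.array([.4698,.1523])
P=lambda a,o,r=.07:H+r*np.array([np.cos(a),np.sin(a)])+o*np.array([-np.sin(a),np.cos(a)])
a=np.linspace(.187,-1.149,31)
pts=np.array([P(t,.018) for t in a]); print("first delta share",((pts[0]-s["position"][:2])/.2).round(3))
print((np.diff(pts,axis=0)/.2).round(3).tolist(), "dr",(a[1]-a[0])/2/np.pi)
```

```text
[0.53003076 0.19752789 0.06117177] [-0.71430952 -0.0854536  -2.7301844 ]
first delta share [ 0.026 -0.073]
[[0.007, -0.015], [0.006, -0.015], [0.005, -0.015], [0.004, -0.015], [0.004, -0.016], [0.003, -0.016], [0.002, -0.016], [0.002, -0.016], [0.001, -0.016], [0.0, -0.016], [-0.0, -0.016], [-0.001, -0.016], [-0.002, -0.016], [-0.003, -0.016], [-0.003, -0.016], [-0.004, -0.016], [-0.005, -0.015], [-0.005, -0.015], [-0.006, -0.015], [-0.007, -0.015], [-0.007, -0.014], [-0.008, -0.014], [-0.009, -0.014], [-0.009, -0.013], [-0.01, -0.013], [-0.01, -0.012], [-0.011, -0.012], [-0.011, -0.011], [-0.012, -0.011], [-0.012, -0.01]] dr -0.007087700132359074
```

View pics/s2.png

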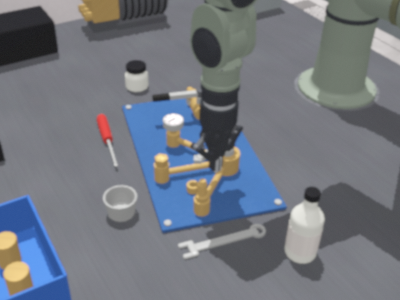

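The scene view shows the closed fingers beside the selector bar on its left, at about (215,160), clear of the ports. The TCP overshot downward slightly, so I'll settle and raise it a little.

Request:
{"op": "apply_moves", "data": {"motion": [{"linear": [0,0,0.01],"dr": [0,0,0],"claw": 1},{"linear": [0,0,0],"dr": [0,0,0],"claw": 1},{"linear": [0,0,0],"dr": [0,0,0],"claw": 1}]}}

```text
clock: 2.45
position: [0.5344, 0.1987, 0.0699]
ee_rot: [-0.001, 0.768, -0.64, 0.001]
contact_force: [-0.0, -0.0, 0.1]
opening: -0.0001
gripper_force: 0.0
```

Request:
{"op": "apply_moves", "data": {"motion": [{"linear": [0.001,-0.016,-0.01],"dr": [0,0,0],"claw": 1},{"linear": [0.001,-0.016,0],"dr": [0,0,0],"claw": 1},{"linear": [0.001,-0.016,0],"dr": [0,0,0],"claw": 1},{"linear": [0.001,-0.016,0],"dr": [0,0,0],"claw": 1},{"linear": [0.001,-0.014,0],"dr": [0,0,0],"claw": 1}]}}

```text
clock: 2.95
position: [0.5343, 0.1824, 0.0664]
ee_rot: [-0.0, 0.768, -0.641, 0.0]
contact_force: [-1.0, 0.3, -0.4]
opening: 0.0003
gripper_force: 0.0
```

Request:
{"op": "apply_moves", "data": {"motion": [{"linear": [0.007,-0.015,0],"dr": [0,0,-0.007],"claw": 1},{"linear": [0.006,-0.015,0],"dr": [0,0,-0.007],"claw": 1},{"linear": [0.005,-0.015,0],"dr": [0,0,-0.007],"claw": 1},{"linear": [0.004,-0.015,0],"dr": [0,0,-0.007],"claw": 1},{"linear": [0.004,-0.016,0],"dr": [0,0,-0.007],"claw": 1}]}}

```text
clock: 3.45
position: [0.5394, 0.1684, 0.0664]
ee_rot: [0.001, -0.693, 0.721, 0.001]
contact_force: [0.4, 3.0, 1.4]
opening: -0.0004
gripper_force: 1.5
```

Request:
{"op": "apply_moves", "data": {"motion": [{"linear": [0.003,-0.016,0],"dr": [0,0,-0.007],"claw": 1},{"linear": [0.002,-0.016,0],"dr": [0,0,-0.007],"claw": 1},{"linear": [0.002,-0.016,0],"dr": [0,0,-0.007],"claw": 1},{"linear": [0.001,-0.016,0],"dr": [0,0,-0.007],"claw": 1},{"linear": [0,-0.016,0],"dr": [0,0,-0.007],"claw": 1}]}}

```text
clock: 3.95
position: [0.5413, 0.1524, 0.0664]
ee_rot: [0.001, -0.609, 0.793, 0.001]
contact_force: [0.2, 4.3, 0.1]
opening: 0.0002
gripper_force: 1.6
```

Request:
{"op": "apply_moves", "data": {"motion": [{"linear": [0,-0.016,0],"dr": [0,0,-0.007],"claw": 1},{"linear": [-0.001,-0.016,0],"dr": [0,0,-0.007],"claw": 1},{"linear": [-0.002,-0.016,0],"dr": [0,0,-0.007],"claw": 1},{"linear": [-0.003,-0.016,0],"dr": [0,0,-0.007],"claw": 1},{"linear": [-0.003,-0.016,0],"dr": [0,0,-0.007],"claw": 1}]}}

```text
clock: 4.45
position: [0.5395, 0.1365, 0.0664]
ee_rot: [0.001, -0.519, 0.855, 0.001]
contact_force: [-0.4, 3.3, 0.5]
opening: 0.0
gripper_force: 1.6
```

Request:
{"op": "apply_moves", "data": {"motion": [{"linear": [-0.004,-0.016,0],"dr": [0,0,-0.007],"claw": 1},{"linear": [-0.005,-0.015,0],"dr": [0,0,-0.007],"claw": 1},{"linear": [-0.005,-0.015,0],"dr": [0,0,-0.007],"claw": 1},{"linear": [-0.006,-0.015,0],"dr": [0,0,-0.007],"claw": 1},{"linear": [-0.007,-0.015,0],"dr": [0,0,-0.007],"claw": 1}]}}

```text
clock: 4.95
position: [0.5342, 0.1214, 0.0664]
ee_rot: [0.001, -0.422, 0.907, 0.001]
contact_force: [0.7, 4.3, -0.4]
opening: 0.0001
gripper_force: 1.7
```

Request:
{"op": "apply_moves", "data": {"motion": [{"linear": [-0.007,-0.014,0],"dr": [0,0,-0.007],"claw": 1},{"linear": [-0.008,-0.014,0],"dr": [0,0,-0.007],"claw": 1},{"linear": [-0.009,-0.014,0],"dr": [0,0,-0.007],"claw": 1},{"linear": [-0.009,-0.013,0],"dr": [0,0,-0.007],"claw": 1},{"linear": [-0.01,-0.013,0],"dr": [0,0,-0.007],"claw": 1}]}}

```text
clock: 5.45
position: [0.5258, 0.1079, 0.0665]
ee_rot: [0.001, -0.32, 0.948, 0.001]
contact_force: [1.0, 3.6, -1.0]
opening: -0.0001
gripper_force: 1.6
```

Request:
{"op": "apply_moves", "data": {"motion": [{"linear": [-0.01,-0.012,0],"dr": [0,0,-0.007],"claw": 1},{"linear": [-0.011,-0.012,0],"dr": [0,0,-0.007],"claw": 1},{"linear": [-0.011,-0.011,0],"dr": [0,0,-0.007],"claw": 1},{"linear": [-0.006,-0.006,0],"dr": [0,0,-0.003],"claw": 1},{"linear": [0,0,0],"dr": [0,0,0],"claw": 1}]}}

```text
clock: 5.95
position: [0.5182, 0.0989, 0.0666]
ee_rot: [0.001, -0.248, 0.969, 0.0]
contact_force: [1.9, 3.1, 1.2]
opening: 0.0002
gripper_force: 1.4
```

Run:
```python
from station import robot, read_camera
import cv2,numpy as np
s=robot.sense(); print(s["position"],s["ee_rot"],s["contact_force"],s["q"].round(2))
# bar angle by contact: signed distance of TCP to bar line = 18 mm
H=np.array([.4698,.1523]);v=s["position"][:2]-H;r=np.hypot(*v)
print("bar yaw est",np.arctan2(v[1],v[0])-np.arcsin(.018/r),"goal -1.149")
p,d=read_camera("top"); cv2.imwrite("pics/t3.png",cv2.resize(p[190:350,190:440],None,fx=3,fy=3))
```

```text
[0.51816952 0.09890933 0.06658533] [ 6.79542855e-04 -2.48141624e-01  9.68723456e-01  3.71195612e-04] [1.9463873  3.0848152  1.17676895] [ 0.05  0.46 -0.47  0.64  0.   -0.45]
bar yaw est -1.0872277529830887 goal -1.149
```

View pics/t3.png

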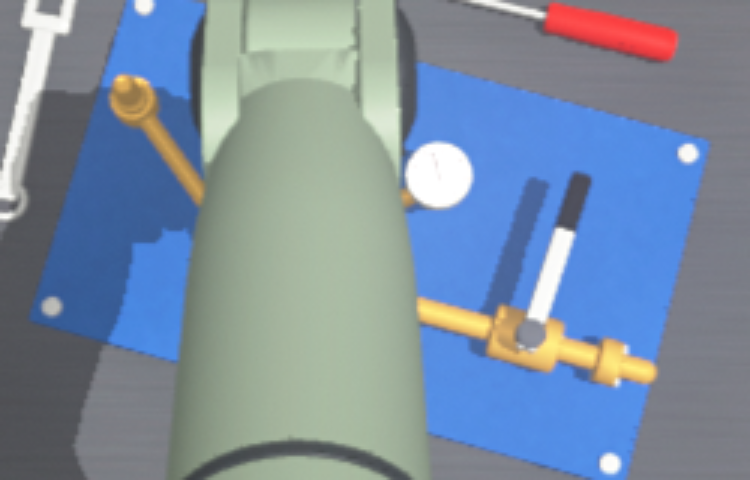

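The top view has the arm hidden behind the robot; the gauge at (438,175) in the crop and the supply lever are unchanged. From the contact geometry the selector is about 0.06 rad short. I'll finish the push, back off and lift.

Request:
{"op": "apply_moves", "data": {"motion": [{"linear": [-0.006,-0.003,0],"dr": [0,0,-0.003],"claw": 1},{"linear": [-0.006,-0.003,0],"dr": [0,0,-0.003],"claw": 1},{"linear": [-0.006,-0.003,0],"dr": [0,0,-0.003],"claw": 1},{"linear": [0,0,0],"dr": [0,0,0],"claw": 1},{"linear": [0,0,0],"dr": [0,0,0],"claw": 1}]}}

```text
clock: 6.5
position: [0.5145, 0.0962, 0.0665]
ee_rot: [0.0, -0.22, 0.975, -0.001]
contact_force: [3.3, -0.8, 1.6]
opening: 0.0001
gripper_force: 1.5
```

Request:
{"op": "apply_moves", "data": {"motion": [{"linear": [0.025,0.012,0],"dr": [0,0,0],"claw": 1},{"linear": [0.045,0.022,0],"dr": [0,0,0],"claw": 1},{"linear": [0,0,0.12],"dr": [0,0,0],"claw": 1},{"linear": [0,0,0.2],"dr": [0,0,0],"claw": 1},{"linear": [0,0,0.2],"dr": [0,0,0],"claw": 1}]}}

```text
clock: 7.0
position: [0.5269, 0.1039, 0.1704]
ee_rot: [-0.002, -0.221, 0.975, 0.0]
contact_force: [0.6, -0.9, 0.1]
opening: -0.0
gripper_force: 0.0
```

Request:
{"op": "apply_moves", "data": {"motion": [{"linear": [-0.011,-0.128,0.05],"dr": [0,0,0.0215],"claw": 1},{"linear": [-0.011,-0.128,0],"dr": [0,0,0.0215],"claw": 1},{"linear": [-0.011,-0.128,0],"dr": [0,0,0.0215],"claw": 1},{"linear": [-0.011,-0.128,0],"dr": [0,0,0.0215],"claw": 1},{"linear": [-0.011,-0.128,0],"dr": [0,0,0.0215],"claw": 1}]}}

```text
clock: 7.5
position: [0.5166, -0.0249, 0.1799]
ee_rot: [-0.001, -0.534, 0.846, 0.001]
contact_force: [0.9, 0.2, -0.2]
opening: 0.0
gripper_force: 0.0
```

Request:
{"op": "apply_moves", "data": {"motion": [{"linear": [-0.011,-0.128,0],"dr": [0,0,0.0215],"claw": 1},{"linear": [0,0,0],"dr": [0,0,0],"claw": 1},{"linear": [0,0,0],"dr": [0,0,0],"claw": 1}]}}

```text
clock: 7.8
position: [0.5146, -0.0499, 0.1799]
ee_rot: [-0.0, -0.586, 0.81, 0.001]
contact_force: [-0.6, 0.1, -0.4]
opening: 0.0
gripper_force: 0.0
```

Run:
```python
from station import robot, read_camera
from h import *
s=robot.sense(); print(s["position"],s["ee_rot"],s["contact_force"],s["q"].round(2))
p,d=read_camera("top"); cv2.imwrite("pics/t4.png",cv2.resize(p[190:350,190:440],None,fx=3,fy=3))
hsv=cv2.cvtColor(p,cv2.COLOR_BGR2HSV);roi=np.zeros(p.shape[:2],np.uint8); roi[230:300,240:335]=1
for k in cv2.findContours(cv2.inRange(hsv,(0,0,150),(180,60,255))*roi,0,2)[0]:
    if cv2.contourArea(k)>50:
        q=np.array([ray("top",c[0],.088)[:2] for c in k]).mean(0); e=q-[.4698,.1523]; print(cv2.contourArea(k),q,"yaw",np.arctan2(e[1],e[0]))
H=np.array([.4183,-.0513]); r=.085
P=lambda a,o:H+r*np.array([np.cos(a),np.sin(a)])+o*np.array([-np.sin(a),np.cos(a)])
print("start delta",((P(-.32,.032)-s["position"][:2])/.2).round(3),"to contact",((P(-.32,.019)-P(-.32,.032))/.2).round(3))
a=np.linspace(-.32,-.248-1.57,31); pts=np.array([P(t,.0185) for t in a])
print((np.diff(pts,axis=0)/.2).round(3).tolist(),(a[1]-a[0])/2/np.pi, pts[-1])
```

```text
[ 0.51458066 -0.04988503  0.17986521] [-3.13138979e-04 -5.86187983e-01  8.10174639e-01  7.78105989e-04] [-0.61518567  0.14027937 -0.36308447] [-0.24  0.31 -0.36  0.91  0.   -1.49]
224.5 [0.49148299 0.09919855] yaw -1.1831283781754678
137.5 [0.52267713 0.03015081] yaw -1.162262008812385
start delta [-0.028  0.011] to contact [-0.02  -0.062]
[[-0.003, -0.022], [-0.004, -0.021], [-0.005, -0.021], [-0.006, -0.021], [-0.007, -0.021], [-0.008, -0.02], [-0.009, -0.02], [-0.01, -0.019], [-0.011, -0.019], [-0.012, -0.018], [-0.013, -0.018], [-0.014, -0.017], [-0.014, -0.016], [-0.015, -0.015], [-0.016, -0.015], [-0.017, -0.014], [-0.017, -0.013], [-0.018, -0.012], [-0.019, -0.011], [-0.019, -0.01], [-0.02, -0.009], [-0.02, -0.008], [-0.02, -0.007], [-0.021, -0.006], [-0.021, -0.005], [-0.021, -0.004], [-0.021, -0.003], [-0.022, -0.002], [-0.022, -0.001], [-0.022, 0.0]] -0.007947136825055308 [ 0.41543865 -0.13824287]
```

View pics/t4.png

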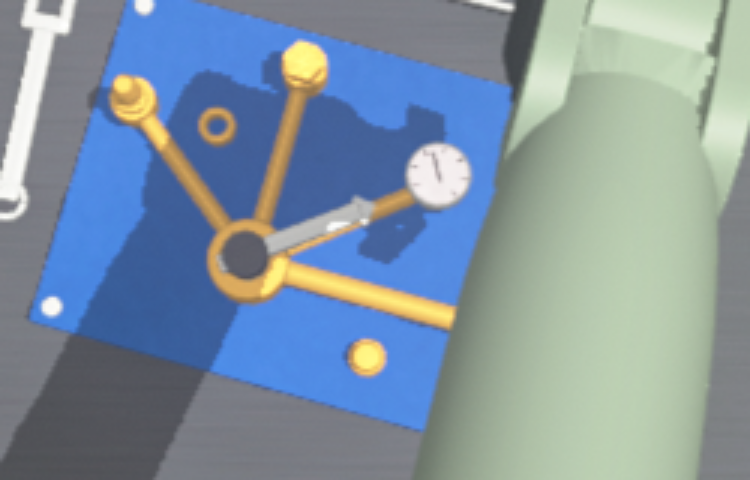

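The selector bar now points from the hub (245,255) to the gauge (438,175) in the crop, within about 0.03 rad, which is well inside tolerance. Descending beside the supply lever.

Request:
{"op": "apply_moves", "data": {"motion": [{"linear": [-0.028,0.011,-0.12],"dr": [0,0,0],"claw": 1},{"linear": [0,0,-0.15],"dr": [0,0,0],"claw": 1},{"linear": [0,0,-0.15],"dr": [0,0,0],"claw": 1},{"linear": [0,0,-0.1],"dr": [0,0,0],"claw": 1},{"linear": [0,0,-0.045],"dr": [0,0,0],"claw": 1}]}}

```text
clock: 8.35
position: [0.5078, -0.0462, 0.0653]
ee_rot: [-0.001, -0.588, 0.809, 0.002]
contact_force: [-0.3, -0.4, 0.2]
opening: 0.0002
gripper_force: 0.0
```

Request:
{"op": "apply_moves", "data": {"motion": [{"linear": [0,0,0],"dr": [0,0,0],"claw": 1},{"linear": [-0.005,-0.015,0],"dr": [0,0,0],"claw": 1},{"linear": [-0.005,-0.015,0],"dr": [0,0,0],"claw": 1},{"linear": [-0.005,-0.015,0],"dr": [0,0,0],"claw": 1},{"linear": [-0.005,-0.015,0],"dr": [0,0,0],"claw": 1}]}}

```text
clock: 8.85
position: [0.5057, -0.0603, 0.068]
ee_rot: [0.001, -0.587, 0.81, -0.001]
contact_force: [2.1, 2.4, 1.0]
opening: 0.0001
gripper_force: 1.6
```

Request:
{"op": "apply_moves", "data": {"motion": [{"linear": [-0.003,-0.022,0],"dr": [0,0,-0.008],"claw": 1},{"linear": [-0.004,-0.021,0],"dr": [0,0,-0.008],"claw": 1},{"linear": [-0.005,-0.021,0],"dr": [0,0,-0.008],"claw": 1},{"linear": [-0.006,-0.021,0],"dr": [0,0,-0.008],"claw": 1},{"linear": [-0.007,-0.021,0],"dr": [0,0,-0.008],"claw": 1}]}}

```text
clock: 9.35
position: [0.5013, -0.0808, 0.068]
ee_rot: [0.002, -0.48, 0.877, 0.0]
contact_force: [1.5, 3.1, 1.9]
opening: -0.0002
gripper_force: 1.5
```

Request:
{"op": "apply_moves", "data": {"motion": [{"linear": [-0.008,-0.02,0],"dr": [0,0,-0.008],"claw": 1},{"linear": [-0.009,-0.02,0],"dr": [0,0,-0.008],"claw": 1},{"linear": [-0.01,-0.019,0],"dr": [0,0,-0.008],"claw": 1},{"linear": [-0.011,-0.019,0],"dr": [0,0,-0.008],"claw": 1},{"linear": [-0.012,-0.018,0],"dr": [0,0,-0.008],"claw": 1}]}}

```text
clock: 9.85
position: [0.4914, -0.1002, 0.0681]
ee_rot: [0.002, -0.366, 0.93, 0.0]
contact_force: [2.2, 2.9, 0.7]
opening: -0.0002
gripper_force: 1.5
```

Request:
{"op": "apply_moves", "data": {"motion": [{"linear": [-0.013,-0.018,0],"dr": [0,0,-0.008],"claw": 1},{"linear": [-0.014,-0.017,0],"dr": [0,0,-0.008],"claw": 1},{"linear": [-0.014,-0.016,0],"dr": [0,0,-0.008],"claw": 1},{"linear": [-0.015,-0.015,0],"dr": [0,0,-0.008],"claw": 1},{"linear": [-0.016,-0.015,0],"dr": [0,0,-0.008],"claw": 1}]}}

```text
clock: 10.35
position: [0.477, -0.1164, 0.068]
ee_rot: [0.002, -0.247, 0.969, 0.0]
contact_force: [2.5, 2.0, 0.9]
opening: -0.0002
gripper_force: 1.5
```

Request:
{"op": "apply_moves", "data": {"motion": [{"linear": [-0.017,-0.014,0],"dr": [0,0,-0.008],"claw": 1},{"linear": [-0.017,-0.013,0],"dr": [0,0,-0.008],"claw": 1},{"linear": [-0.018,-0.012,0],"dr": [0,0,-0.008],"claw": 1},{"linear": [-0.019,-0.011,0],"dr": [0,0,-0.008],"claw": 1},{"linear": [-0.019,-0.01,0],"dr": [0,0,-0.008],"claw": 1}]}}

```text
clock: 10.85
position: [0.4592, -0.1286, 0.0681]
ee_rot: [0.002, -0.124, 0.992, 0.0]
contact_force: [2.2, 2.5, -0.0]
opening: -0.0002
gripper_force: 1.5
```

Request:
{"op": "apply_moves", "data": {"motion": [{"linear": [-0.02,-0.009,0],"dr": [0,0,-0.008],"claw": 1},{"linear": [-0.02,-0.008,0],"dr": [0,0,-0.008],"claw": 1},{"linear": [-0.02,-0.007,0],"dr": [0,0,-0.008],"claw": 1},{"linear": [-0.021,-0.006,0],"dr": [0,0,-0.008],"claw": 1},{"linear": [-0.021,-0.005,0],"dr": [0,0,-0.008],"claw": 1}]}}

```text
clock: 11.35
position: [0.4389, -0.1358, 0.0681]
ee_rot: [0.002, 0.002, 1.0, 0.0]
contact_force: [3.2, 1.6, -0.2]
opening: -0.0002
gripper_force: 1.5
```

Request:
{"op": "apply_moves", "data": {"motion": [{"linear": [-0.021,-0.004,0],"dr": [0,0,-0.008],"claw": 1},{"linear": [-0.021,-0.003,0],"dr": [0,0,-0.008],"claw": 1},{"linear": [-0.022,-0.002,0],"dr": [0,0,-0.008],"claw": 1},{"linear": [-0.022,-0.001,0],"dr": [0,0,-0.008],"claw": 1},{"linear": [-0.018,0,0],"dr": [0,0,-0.007],"claw": 1}]}}

```text
clock: 11.85
position: [0.4181, -0.1379, 0.0681]
ee_rot: [0.002, 0.124, 0.992, 0.0]
contact_force: [3.0, 0.8, 0.3]
opening: -0.0003
gripper_force: 1.4
```

Request:
{"op": "apply_moves", "data": {"motion": [{"linear": [-0.01,0.001,0],"dr": [0,0,0],"claw": 1},{"linear": [0,0,0],"dr": [0,0,0],"claw": 1},{"linear": [0,0,0],"dr": [0,0,0],"claw": 1}]}}

```text
clock: 12.15
position: [0.4155, -0.1377, 0.0678]
ee_rot: [0.001, 0.123, 0.992, -0.0]
contact_force: [2.6, -0.4, 2.1]
opening: 0.0
gripper_force: 1.5
```

Request:
{"op": "apply_moves", "data": {"motion": [{"linear": [0.025,-0.006,0],"dr": [0,0,0],"claw": 1},{"linear": [0.05,-0.012,0],"dr": [0,0,0],"claw": 1},{"linear": [0,0,0.12],"dr": [0,0,0],"claw": 1},{"linear": [0,0,0.22],"dr": [0,0,0],"claw": 1},{"linear": [0,0,0.22],"dr": [0,0,0],"claw": 1}]}}

```text
clock: 12.65
position: [0.4289, -0.1405, 0.1797]
ee_rot: [-0.002, 0.123, 0.992, 0.0]
contact_force: [1.0, -0.1, -0.3]
opening: 0.0
gripper_force: 0.0
```

Request:
{"op": "apply_moves", "data": {"motion": [{"linear": [-0.1,-0.2,0.2],"dr": [0,0,0],"claw": 1},{"linear": [-0.1,-0.2,0],"dr": [0,0,0],"claw": 1},{"linear": [-0.1,-0.2,0],"dr": [0,0,0],"claw": 1},{"linear": [-0.1,-0.2,0],"dr": [0,0,0],"claw": 1},{"linear": [0,0,0],"dr": [0,0,0],"claw": 1}]}}

```text
clock: 13.15
position: [0.3513, -0.2987, 0.2126]
ee_rot: [-0.0, 0.126, 0.992, -0.001]
contact_force: [-0.5, 1.3, -0.7]
opening: 0.0003
gripper_force: 0.0
```

Run:
```python
from station import robot, read_camera
from h import *
s=robot.sense(); print(s["position"],s["contact_force"])
p,d=read_camera("top"); cv2.imwrite("pics/t5.png",p[120:420,120:520].repeat(2,0).repeat(2,1)[:600,:800])
hsv=cv2.cvtColor(p,cv2.COLOR_BGR2HSV)
for n,box,H in (("sel",(230,300,240,325),[.4698,.1523]),("sup",(290,335,374,440),[.4183,-.0513])):
  roi=np.zeros(p.shape[:2],np.uint8); roi[box[0]:box[1],box[2]:box[3]]=1
  for k in cv2.findContours(cv2.inRange(hsv,(0,0,110),(180,70,255))*roi,0,2)[0]:
    if cv2.contourArea(k)>40:
        m=cv2.moments(k); q=ray("top",(m["m10"]/m["m00"],m["m01"]/m["m00"]),.088)[:2]; e=q-H; print(n,m["m00"],q,"yaw",np.arctan2(e[1],e[0]),"stand",np.arctan2(e[1],e[0])+.248)
```

```text
[ 0.35133455 -0.29871473  0.21256755] [-0.53520668  1.33664767 -0.73283012]
sel 441.0 [0.48208936 0.12168919] yaw -1.1890222361782474 stand -0.9410222361782474
sup 184.5 [ 0.40589161 -0.0970476 ] yaw -1.835659648353543 stand -1.587659648353543
sup 514.5 [ 0.42215193 -0.18048609] yaw -1.5409882295149542 stand -1.2929882295149542
```

View pics/t5.png

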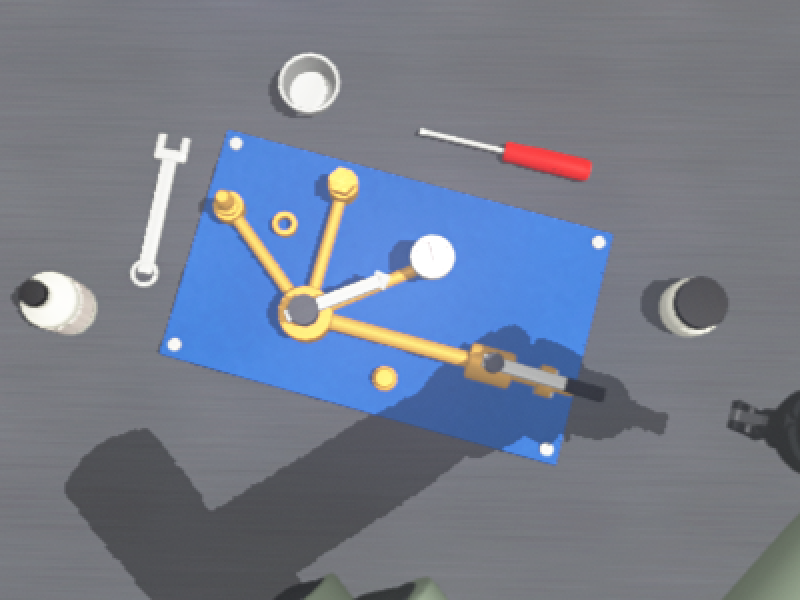

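The selector (302,310 to 385,282) points at the gauge (433,257), at about -0.94 against -0.90. The supply lever (493,362 to 605,394) lies along its pipe at about 1.58. The loose parts are where they were and the robot is clear, so I'm handing in.

```bash
python3 -c "
from station import workorder
print(workorder.hand_in())"
```

```text
the job is handed in; nothing more can be done
None
```

I handed the job in at about 13 s: the selector arm points at the gauge (about 0.04 rad off), the supply lever is open in line with its pipe (about 1.58 rad), push forces read about 4–5 N at most, and the final picture shows the loose parts in place; no verdict was returned.

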